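Reset the bleed needle valve on the airbrush manifold

TASK

On the airbrush air manifold, reset the bleed needle valve, the one with the straight tee bar on its stem: with the fingertips push the bar round clockwise (seen from above) until you feel the needle come up snug on its seat, then push it back open a quarter turn from there and leave it. Do not grip the bar or force it, as the needle scores easily, and leave the two lever valves and everything standing on the bench as they are.

Things in the scene. Friction and masses are not known exactly. Their poses are not given: they have to be found in the camera images.
- bleed_bar: Tee bar of the bleed needle valve: level round steel bar 12 mm thick, 124 mm long, both halves alike. Origin at its middle on the vertical stem axis, 142 mm above the bench; z up, x along the bar. Hub 22 mm across, 20 mm high; below, a gland nut 25 mm across (17 mm below the origin) and bonnet 34 mm across (34 mm below). On any of the manifold's three outlets. Friction 0.1 N m; stays as left.
- bleed_needle (a joint): Lift of the needle off its seat inside the bleed valve, m: 0 = seated, +0.5 mm per full turn of the bar counter-clockwise seen from above (quarter turn 0.125 mm); too small to set by eye or by its reading. Starts 0.15 to 0.23 mm open (110 to 165 degrees of bar). The seat is a hard stop for clockwise turning, at a bar direction that differs each time: feel for it; 5 to 10 N 40 mm out is snug.
- manifold: Air manifold, fixed. Origin on the bench under the middle valve axis. Square aluminium bar 440 mm long along y, centred at x = 70 mm, top 90 mm high. Three alike brass outlets point to -x, valve axes at x = 0, y = -150, 0, 150 mm, top 94 mm, couplers reaching x = -64 mm. At y = 262 mm a regulator with knob, top 140 mm; at y = -246 mm a copper riser, top 90 mm.
- lever_a_tip (a point): Free end of the handle of one of the two lever ball valves on the other two outlets: handle 88 mm long from its vertical axis, 19 mm wide, pointing to the front, top 127 mm above the bench. To be left alone.
- lever_b_tip (a point): Free end of the handle of one of the two lever ball valves on the other two outlets: handle 88 mm long from its vertical axis, 19 mm wide, pointing to the front, top 127 mm above the bench. To be left alone.
- ink_small: Ink bottle standing between the outlets, 38 mm across, 75 mm high; origin under its centre. Leave alone.
- ink_dropper: Dropper ink bottle standing between the outlets, 42 mm across, 100 mm high; origin under its centre. Leave alone.
- cleaner: White plastic bottle behind the manifold, 58 mm across, 150 mm high; origin under its centre. Leave alone.
- brush_mug: Ceramic mug behind the manifold, 84 mm across, 90 mm high, brushes in it up to 154 mm; origin under its centre. Leave alone.
- rinse_bowl: Empty plastic bowl, 110 mm across, 50 mm high; origin under its centre. Leave alone.
- marker: Marker pen lying on the bench, 143 mm long; origin near its middle. Leave alone.
- colour_jar: Open glass jar, 52 mm across, 55 mm high; origin under its centre. Leave alone.

How it is judged:
By the outcome, as a careful person would: the job done as asked, in the order asked, and still so for the second after the job is handed in, with the robot touching nothing.
It also fails if it takes over 70 s, if anything falls off the work surface, if the arm or the gripper's body presses on something with over 40 N, if the wrist force passes 120 N, or if a joint passes its speed limit or range.

ROBOT

A 6-joint arm with a two-finger parallel gripper is mounted at the origin on the work surface. World frame = base frame: x ahead of the robot, y to its left, z up, the work surface at z = 0. Lengths are in m, angles in degrees, forces in N, time in s.
With the tool pointing down it reaches from about 0.4 to 0.825 m from the base axis. Payload 7 kg.
Tool frame: the origin (TCP) lies on the centre line of the jaws, within the pads' length; the fingertips stand 19 mm ahead of it and the grasp point (between the pads) is the TCP; z points along the fingers, y is the line along which they close (so a half turn about z gives the same grasp; the last joint's range is limited). The gripper opens to 88 mm and grips with 3 to 60 N. Pads are 19 mm wide; open, the fingers measure 130 mm over their backs; the gripper's body (78 mm by 193 mm) begins 47 mm behind the grasp point.
Start: joints at [81.137, 20.546, 0.682, 0, -70.136, -16.507], TCP at [0.289, 0.61, 0.217] pointing down, gripper open.
Joint ranges: [-176.03, 176.03], [-82.01, 121.73], [-58.28, 71.71], [-173.87, 95.51], [-174.79, -0.11], [-173.66, 173.66]. Speed limits (degrees/s): [136.94, 136.94, 172.46, 180, 180, 180].

INTERFACE

Orientations are given as [roll, pitch, yaw] about the fixed x, y, z axes, in that order (R = Rz(yaw) Ry(pitch) Rx(roll)).
In Python, from plant import ctrl gives the robot as it stands.
- The arm moves only by the tool move_arm, never from a script. Its argument "motion" is a list of rows, each a list of 3 entries, a list of its own where there are three numbers: the shift along the tool's x, y, z in mm, then the turn, a rotation vector about the tool's x, y, z in degrees, then the closure, from 0 (fully open) to 1 (shut). A call has 1 to 10 rows; each row is the pose to reach, as a shift and turn from the pose commanded when the call began, along the tool's axes at that moment; what a row does not reach only later rows make up. A row lasts 1/12 s, in which the tool goes at most 41.7 mm and 7.16 degrees, less where a joint would pass 70% of its speed; a pose out of reach is approached as far as the arm can. A call with a gripper value outside its range is refused whole. The fingers move at their own pace and stop on an object; the grip force is fixed at half the most. Time passes only in rows, so rows that repeat a pose let the fingers close. It gives the time, the measured TCP pose, the force, the opening and the grip force at its end, in the units of the state.
- ctrl.get_obs(): the state, without advancing time (a new reading comes with each control period).
- ctrl.snapshot(name): name is "scene" or "top" or "wrist"; returns a dict with "color" (384x512x3 uint8, blue, green, red), "camera_matrix" (3x3 intrinsics, pixels), "cam_to_world" (4x4, takes a point from camera to world coordinates). Camera axes: x right, y up, looking along -z (the intrinsics and any distortion apply to the point x, -y, -z); pixel columns grow to the right and rows downward; lengths in m; the calibration is good to about 2 mm. A picture is of the moment at which its call begins. There is no depth.
- ctrl.close_job(): hands the job in; it is judged then, once.
The state is a dict: "clock": time; "joint_pos": joint angles; "qvel": joint speeds; "tau": joint torques, N m; "tool_pos": TCP position; "orientation": TCP orientation; "force": force on the tool from outside, world axes, zero at the start; "moment": the same for the moment, N m; "opening": finger opening in m; "gripper_force": force on a finger pad.
Only numpy, scipy, OpenCV 4.12 (cv2) and the standard library are available. Lean on these libraries where they do the work, as an engineer would, in place of code of your own. Each camera call takes 0.05 s, during which the arm holds its last target. There are 200 camera calls.

## Working session

There is one attempt and no reset: what is moved stays moved. The work goes in short steps, Python scripts to look and compute and a tool call to move; the robot and the scene stay as the last step left them, time stands still between calls to the robot, and variables do not carry over. Pictures are saved under pics/ and viewed, at most 10 in all, crops included, and the job is handed in when it is done.

Besides the shell and the picture viewer there is one more tool, called after "Emit:" as name(argument=value, ...) on one line, values as JSON. move_arm: Moves the arm, as the interface text tells. Its arguments: {"type":"object","properties":{"motion":{"type":"array"}},"required":["motion"]}

```bash
mkdir -p pics; python3 - <<'E'
from plant import ctrl
import cv2,numpy as np
for n in("top","scene"):
    s=ctrl.snapshot(n);cv2.imwrite(f"pics/{n}0.png",s["color"]);np.savez(f"{n}0.npz",**s)
    print(n,s["camera_matrix"].round(1).tolist(),s["cam_to_world"].round(3).tolist(),[k for k in s])
print(ctrl.get_obs())
E
```

```text
top [[385.4, 0.0, 248.7], [0.0, 385.4, 197.7], [0.0, 0.0, 1.0]] [[0.03, 0.99, -0.14, 0.395], [-1.0, 0.03, -0.0, -0.049], [0.004, 0.14, 0.99, 1.259], [0.0, 0.0, 0.0, 1.0]] ['color', 'camera_matrix', 'cam_to_world']
scene [[462.9, 0.0, 256.5], [0.0, 462.9, 194.5], [0.0, 0.0, 1.0]] [[-0.849, -0.452, 0.275, 0.928], [0.528, -0.74, 0.416, 0.566], [0.015, 0.498, 0.867, 1.356], [0.0, 0.0, 0.0, 1.0]] ['color', 'camera_matrix', 'cam_to_world']
{'clock': 0.1, 'joint_pos': array([ 8.11380117e+01,  2.05879351e+01,  6.37930680e-01, -1.80663575e-02,
       -7.01373070e+01, -1.65079521e+01]), 'qvel': array([ 0.01416277, -0.10432936,  0.10546833,  0.03626104, -0.04762904,
       -0.00021133]), 'tau': array([-1.98749483e-03, -5.84162056e+01,  2.93751651e+01,  7.01559708e+00,
        1.01254944e-02, -4.89086165e-05]), 'tool_pos': array([0.28902674, 0.6094672 , 0.21600025]), 'orientation': array([ 1.79911461e+02, -8.52742403e-03, -2.53760850e+01]), 'force': array([0.19776469, 0.33464974, 0.33636584]), 'moment': array([ 0.01225514, -0.0237259 , -0.01854968]), 'gripper_force': 0.0, 'opening': 0.08753466766718046}
```

View pics/top0.png

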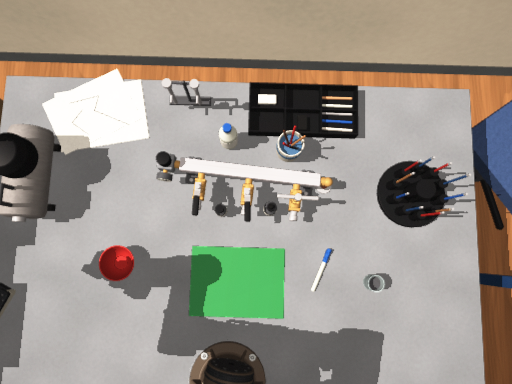

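View pics/scene0.png

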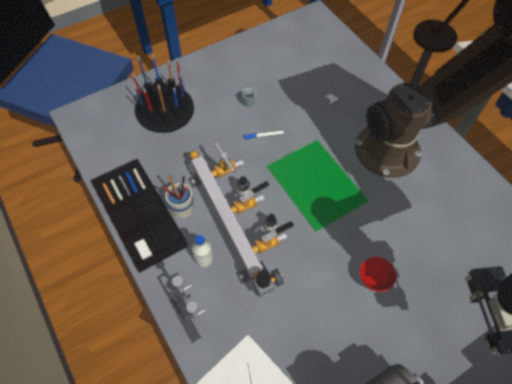

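The top view shows the tee bar on the right-hand outlet, near (298,196). The levers are at (199,190) and (248,197). In the scene view the bar is near (224,158). I'll crop both to measure it.

```bash
cat > h.py <<'E'
import numpy as np,cv2
def ray(s,u,v):
    K=s["camera_matrix"];T=s["cam_to_world"]
    d=np.array([(u-K[0,2])/K[0,0],-(v-K[1,2])/K[1,1],-1]);return T[:3,3],T[:3,:3]@d
def plane(s,u,v,z):
    o,d=ray(s,u,v);return o+d*(z-o[2])/d[2]
def tri(a,ua,b,ub):
    o,d=ray(a,*ua);p,e=ray(b,*ub)
    t=np.linalg.lstsq(np.c_[d,-e],p-o,rcond=None)[0];return (o+d*t[0]+p+e*t[1])/2,np.linalg.norm(o+d*t[0]-p-e*t[1])
E
python3 - <<'E'
import cv2,numpy as np
from h import *
t=np.load("top0.npz");s=np.load("scene0.npz")
a=cv2.resize(t["color"][150:225,180:340],None,fx=5,fy=5,interpolation=2)[:300]
b=cv2.resize(s["color"][130:190,180:300],None,fx=5,fy=5,interpolation=2)
o=np.zeros((600,800,3),np.uint8);o[:300]=a;o[300:,:600]=b;cv2.imwrite("pics/crop.png",o)
for px in [(278,197),(298,196),(318,199),(187,164),(320,180),(325,182),(248,185)]: print(px,plane(t,*px,.142).round(3),plane(t,*px,.09).round(3))
E
```

```text
(278, 197) [ 0.558 -0.135  0.142] [ 0.565 -0.139  0.09 ]
(298, 196) [ 0.562 -0.194  0.142] [ 0.57 -0.2   0.09]
(318, 199) [ 0.555 -0.252  0.142] [ 0.563 -0.262  0.09 ]
(187, 164) [0.648 0.136 0.142] [0.66  0.145 0.09 ]
(320, 180) [ 0.612 -0.258  0.142] [ 0.622 -0.268  0.09 ]
(325, 182) [ 0.606 -0.273  0.142] [ 0.616 -0.283  0.09 ]
(248, 185) [ 0.591 -0.046  0.142] [ 0.6   -0.046  0.09 ]
```

View pics/crop.png

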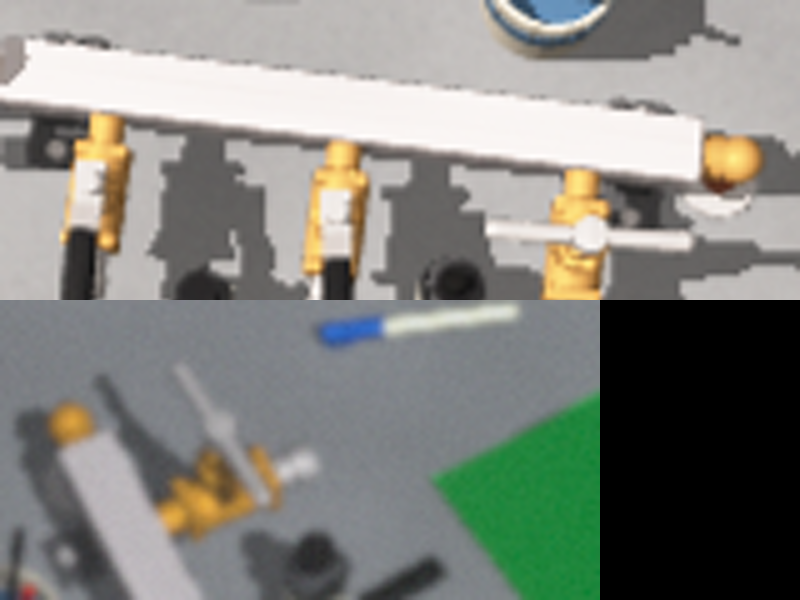

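The crop shows the bar ends at top (277,195.6) and (318.6,198.2), with the hub at (298,196.5). In the scene view the ends are at (215.6,143.4) and (233.4,170), with the hub at (224.4,155).

```bash
python3 - <<'E'
import numpy as np
from h import *
t=np.load("top0.npz");s=np.load("scene0.npz")
for n,a,b in [("left",(277,195.6),(233.4,170)),("right",(318.6,198.2),(215.6,143.4)),("hub",(298,196.5),(224.4,155.2))]:
    p,e=tri(t,a,s,b);print(n,p.round(4),round(e,4),plane(t,*a,.145).round(4))
# manifold bar direction from top corners (z=.09)
A=plane(t,180+28/5,150+40/5,.09);B=plane(t,180+702/5,150+120/5,.09);C=plane(t,180+693/5,150+182/5,.09)
print(A,B,C, np.degrees(np.arctan2(*(A-B)[:2]*[-1,1])))
for n,u in [("inkR",(271,209)),("inkL",(221,210))]: print(n,plane(t,*u,.1).round(3))
E
```

```text
left [ 0.5601 -0.1308  0.1425] 0.0039 [ 0.5612 -0.1319  0.145 ]
right [ 0.5562 -0.253   0.1373] 0.0057 [ 0.5572 -0.2536  0.145 ]
hub [ 0.558  -0.1912  0.1477] 0.0051 [ 0.5604 -0.1933  0.145 ]
[0.67875986 0.15017864 0.09      ] [ 0.64092463 -0.26887503  0.09      ] [ 0.60185455 -0.26347818  0.09      ] -5.15909375460345
inkR [ 0.526 -0.118  0.1  ]
inkL [0.519 0.033 0.1  ]
```

Emit:
move_arm(motion=[[[27,29,-2],[0,0,0],0],[[54,58,-4],[0,0,0],0],[[81,87,-6],[0,0,0],0],[[108,116,-8],[0,0,0],0],[[135,145,-10],[0,0,0],0],[[162,174,-12],[0,0,0],0.3],[[189,203,-12],[0,0,0],0.3],[[216,232,-12],[0,0,0],0.3],[[243,261,-12],[0,0,0],0.3],[[270,290,-12],[0,0,0],0.3]])

```text
clock: 0.93
tool_pos: [0.4088, 0.2302, 0.2289]
orientation: [-180.0, 0.0, -25.3]
force: [1.6, -0.1, -0.2]
opening: 0.0629
gripper_force: 0.0
```

Emit:
move_arm(motion=[[[27,29,0],[0,0,0],0.3],[[54,58,0],[0,0,0],0.3],[[81,87,0],[0,0,0],0.3],[[108,116,0],[0,0,0],0.3],[[135,145,0],[0,0,0],0.3],[[162,174,0],[0,0,0],0.3],[[189,203,0],[0,0,0],0.4],[[216,232,0],[0,0,0],0.5],[[243,261,0],[0,0,0],0.6],[[270,290,0],[0,0,0],0.6]])

```text
clock: 1.77
tool_pos: [0.5286, -0.1476, 0.2287]
orientation: [-180.0, 0.0, -25.4]
force: [0.9, 1.6, 1.0]
opening: 0.0403
gripper_force: 0.0
```

Emit:
move_arm(motion=[[[6,6,0],[0,0,6.5],0.6],[[12,12,0],[0,0,13],0.6],[[18,18,0],[0,0,19.5],0.6],[[24,24,0],[0,0,26],0.6],[[30,30,0],[0,0,32.5],0.6],[[36,36,0],[0,0,39],0.6],[[42,42,0],[0,0,45.5],0.6],[[48,48,0],[0,0,52],0.6],[[54,56,0],[0,0,58.5],0.6],[[62,66,0],[0,0,64.6],0.6]])

```text
clock: 2.6
tool_pos: [0.5561, -0.2318, 0.2285]
orientation: [180.0, 0.0, -90.3]
force: [-0.3, -0.9, -0.3]
opening: 0.035
gripper_force: 0.0
```

```bash
python3 - <<'E'
from plant import ctrl
import cv2,numpy as np
s=ctrl.snapshot("wrist");cv2.imwrite("pics/w1.png",s["color"]);np.savez("w1.npz",**s)
o=ctrl.get_obs()
for k in("clock","joint_pos","tool_pos","orientation","force","moment","opening"):print(k,np.round(o[k],4))
print(s["camera_matrix"].round(1).tolist(),s["cam_to_world"].round(3).tolist())
E
```

```text
clock 2.65
joint_pos [-4.22910e+00  1.35058e+01 -7.71890e+00  2.84000e-02 -6.88361e+01
  3.47650e+00]
tool_pos [ 0.5566 -0.2337  0.2283]
orientation [ 1.799376e+02 -2.280000e-02 -9.074240e+01]
force [ 0.6128 -0.3735  0.8363]
moment [-0.242  -0.2484  0.0285]
opening 0.0351
[[339.9, 0.0, 255.9], [0.0, 339.9, 194.1], [0.0, 0.0, 1.0]] [[-1.0, -0.003, 0.0, 0.555], [0.003, -0.954, -0.301, -0.314], [0.001, -0.301, 0.954, 0.396], [0.0, 0.0, 0.0, 1.0]]
```

View pics/w1.png

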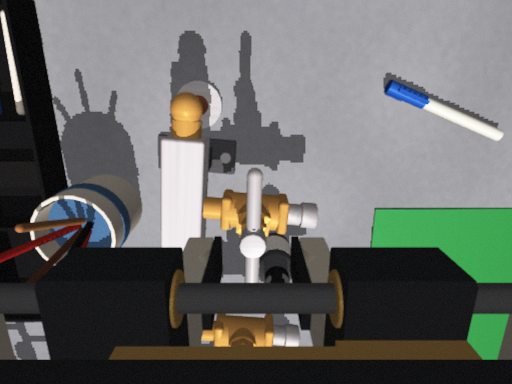

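The wrist view shows the bar's near end at (255,174), the hub at (253,245), and the bar running between the open pads.

```bash
python3 - <<'E'
import numpy as np
from h import *
t=np.load("top0.npz");w=np.load("w1.npz")
print(plane(w,255,169,.142).round(4),plane(w,252.8,245,.152).round(4))
print(tri(t,(298,196.5),w,(252.8,244)),tri(t,(318.6,198.2),w,(255,170)))
E
```

```text
[ 0.556  -0.2539  0.142 ] [ 0.5579 -0.1947  0.152 ]
(array([ 0.55895724, -0.19318953,  0.14768232]), np.float64(0.002043421740539343)) (array([ 0.5565396 , -0.25368586,  0.14534653]), np.float64(0.0012158151080019959))
```

Emit:
move_arm(motion=[[[1.3,-0.9,20],[0,0,2],0.6],[[1.3,-0.9,40],[0,0,2],0.6],[[1.3,-0.9,60],[0,0,2],0.6],[[1.3,-0.9,74],[0,0,2],0.6],[[1.3,-0.9,80],[0,0,2],0.6],[[1.3,-0.9,80],[0,0,2],0.6],[[1.3,-0.9,80],[0,0,2],0.6],[[1.3,-0.9,80],[0,0,2],0.6]])

```text
clock: 3.32
tool_pos: [0.558, -0.2332, 0.15]
orientation: [-179.9, -0.0, -91.9]
force: [1.1, -0.3, -0.2]
opening: 0.035
gripper_force: 0.0
```

```bash
cat >> h.py <<'E'
def rows(a,d0=0,d1=0,r=40,sgn=1):
    "tool-frame shifts for turning by angles a (cw +) about the stem axis, tangential offset d0 -> d1"
    for x in a:
        c,s=np.cos(np.radians(x)),np.sin(np.radians(x))
        print(x,[round(v,1) for v in(-r+c*r-s*d1,-d0+s*r+c*d1)])
E
python3 - <<'E'
from plant import ctrl
from h import *
import numpy as np
for i in range(3):
    o=ctrl.get_obs();print([np.round(o[k],3) for k in("tool_pos","orientation","force","moment","opening")])
rows(range(5,51,5),10,10);print();rows([1,2,3,4,5,6,8,10],10,10)
E
```

```text
[array([ 0.558, -0.233,  0.15 ]), array([-1.79913e+02, -2.20000e-02, -9.19400e+01]), array([ 1.118, -0.293, -0.168]), array([ 0.09 , -0.087, -0.007]), np.float64(0.035)]
[array([ 0.558, -0.233,  0.15 ]), array([-1.79913e+02, -2.20000e-02, -9.19400e+01]), array([ 1.118, -0.293, -0.168]), array([ 0.09 , -0.087, -0.007]), np.float64(0.035)]
[array([ 0.558, -0.233,  0.15 ]), array([-1.79913e+02, -2.20000e-02, -9.19400e+01]), array([ 1.118, -0.293, -0.168]), array([ 0.09 , -0.087, -0.007]), np.float64(0.035)]
5 [np.float64(-1.0), np.float64(3.4)]
10 [np.float64(-2.3), np.float64(6.8)]
15 [np.float64(-4.0), np.float64(10.0)]
20 [np.float64(-5.8), np.float64(13.1)]
25 [np.float64(-8.0), np.float64(16.0)]
30 [np.float64(-10.4), np.float64(18.7)]
35 [np.float64(-13.0), np.float64(21.1)]
40 [np.float64(-15.8), np.float64(23.4)]
45 [np.float64(-18.8), np.float64(25.4)]
50 [np.float64(-21.9), np.float64(27.1)]

1 [np.float64(-0.2), np.float64(0.7)]
2 [np.float64(-0.4), np.float64(1.4)]
3 [np.float64(-0.6), np.float64(2.1)]
4 [np.float64(-0.8), np.float64(2.8)]
5 [np.float64(-1.0), np.float64(3.4)]
6 [np.float64(-1.3), np.float64(4.1)]
8 [np.float64(-1.8), np.float64(5.5)]
10 [np.float64(-2.3), np.float64(6.8)]
```

Emit:
move_arm(motion=[[[0,4,0],[0,0,0],0.6],[[0,8,0],[0,0,0],0.6],[[0,10,0],[0,0,0],0.6],[[0,11,0],[0,0,0],0.6],[[0,12,0],[0,0,0],0.6],[[0,12,0],[0,0,0],0.6],[[0,12,0],[0,0,0],0.6]])

```text
clock: 3.9
tool_pos: [0.5453, -0.2327, 0.149]
orientation: [-180.0, -0.0, -92.0]
force: [-0.2, 0.5, -0.4]
opening: 0.0353
gripper_force: 0.0
```

```bash
python3 - <<'E'
from h import *
rows(range(5,51,5),12,12)
E
```

```text
5 [np.float64(-1.2), np.float64(3.4)]
10 [np.float64(-2.7), np.float64(6.8)]
15 [np.float64(-4.5), np.float64(9.9)]
20 [np.float64(-6.5), np.float64(13.0)]
25 [np.float64(-8.8), np.float64(15.8)]
30 [np.float64(-11.4), np.float64(18.4)]
35 [np.float64(-14.1), np.float64(20.8)]
40 [np.float64(-17.1), np.float64(22.9)]
45 [np.float64(-20.2), np.float64(24.8)]
50 [np.float64(-23.5), np.float64(26.4)]
```

Emit:
move_arm(motion=[[[-1.2,3.4,0],[0,0,5],0.6],[[-2.7,6.8,0],[0,0,10],0.6],[[-4.5,9.9,0],[0,0,15],0.6],[[-6.5,13,0],[0,0,20],0.6],[[-8.8,15.8,0],[0,0,25],0.6],[[-11.4,18.4,0],[0,0,30],0.6],[[-14.1,20.8,0],[0,0,35],0.6],[[-17.1,22.9,0],[0,0,40],0.6],[[-20.2,24.8,0],[0,0,45],0.6],[[-23.5,26.4,0],[0,0,50],0.6]])

```text
clock: 4.73
tool_pos: [0.5197, -0.2081, 0.1488]
orientation: [-180.0, -0.0, -142.2]
force: [0.2, 0.2, 0.6]
opening: 0.0348
gripper_force: 0.0
```

```bash
python3 - <<'E'
from plant import ctrl
from h import *
o=ctrl.get_obs();print([np.round(o[k],3) for k in("tool_pos","orientation","force","moment","opening")])
for n in("wrist","top"):
    s=ctrl.snapshot(n);np.savez(n+"2.npz",**s)
    if n=="wrist":cv2.imwrite("pics/w2.png",s["color"])
E
```

```text
[array([ 0.52 , -0.208,  0.149]), array([-1.80000e+02, -5.00000e-03, -1.42215e+02]), array([0.185, 0.182, 0.567]), array([ 0.047, -0.135,  0.039]), np.float64(0.035)]
```

View pics/w2.png

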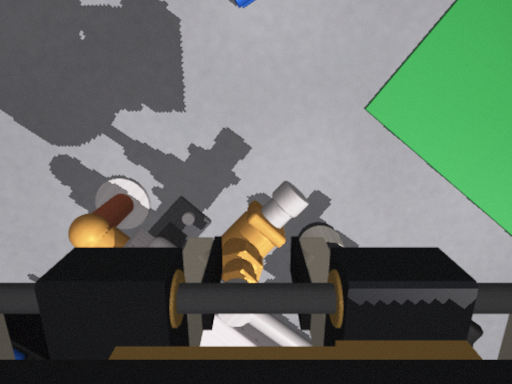

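The wrist view shows the hub near (238,318), with the far half of the bar running to lower right at (305,340). So the bar may not have turned with the tool. I'll check from outside.

```bash
python3 - <<'E'
from plant import ctrl
from h import *
s=ctrl.snapshot("scene");np.savez("scene2.npz",**s);t=np.load("top2.npz")
o=np.zeros((600,800,3),np.uint8)
o[:,:400]=cv2.resize(t["color"][145:245,250:317],(400,600),interpolation=2)
o[:,400:]=cv2.resize(s["color"][120:202,195:250],(400,600),interpolation=2)
cv2.imwrite("pics/c2.png",o)
E
```

```text
(no output)
```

View pics/c2.png

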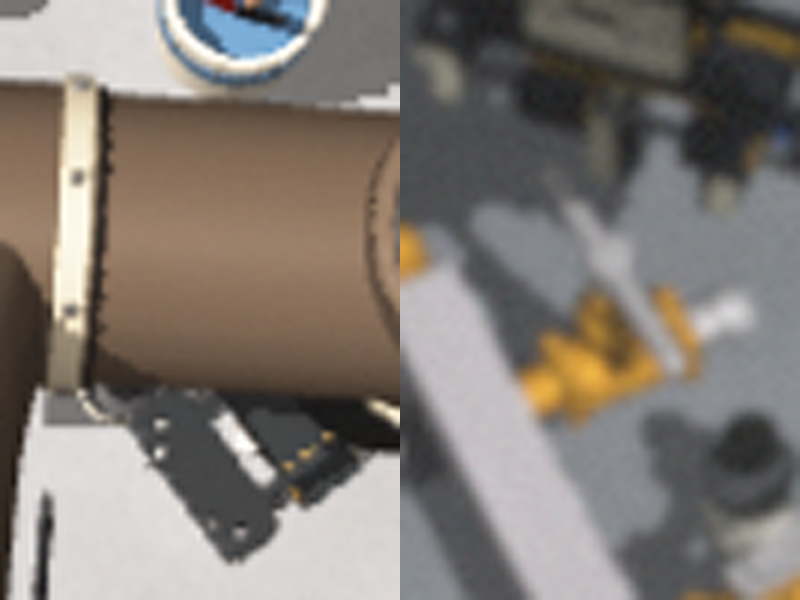

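The scene view shows the bar unturned, with ends near (217,146) and (233.5,170). The fingertips are near (222.5,145) and (239.7,147). I'll project to check the finger positions.

```bash
python3 - <<'E'
from h import *
s=np.load("scene2.npz");K=s["camera_matrix"];T=s["cam_to_world"]
def pj(p):
    q=T[:3,:3].T@(np.array(p)-T[:3,3]);return (K[0,0]*q[0]/-q[2]+K[0,2]).round(1),(K[1,1]*-q[1]/-q[2]+K[1,2]).round(1)
uy=np.array([np.sin(np.radians(-142)),-np.cos(np.radians(-142))]);c=np.array([.5197,-.2081])
for z in(.13,.149,.17):
    for d in(-.028,.028):print(z,d,pj([*(c+d*uy),z]))
print("bar",pj([.5565,-.2537,.142]),pj([.5585,-.193,.142]),pj([.5605,-.1323,.142]))
o=cv2.resize(s["color"][95:185,190:310],(800,600),interpolation=2);cv2.imwrite("pics/c3.png",o)
E
```

```text
0.13 -0.028 (np.float64(223.5), np.float64(146.9))
0.13 0.028 (np.float64(239.6), np.float64(151.9))
0.149 -0.028 (np.float64(223.2), np.float64(143.4))
0.149 0.028 (np.float64(239.5), np.float64(148.4))
0.17 -0.028 (np.float64(222.9), np.float64(139.4))
0.17 0.028 (np.float64(239.4), np.float64(144.5))
bar (np.float64(214.5), np.float64(142.2)) (np.float64(223.3), np.float64(155.7)) (np.float64(232.4), np.float64(169.7))
```

View pics/c3.png

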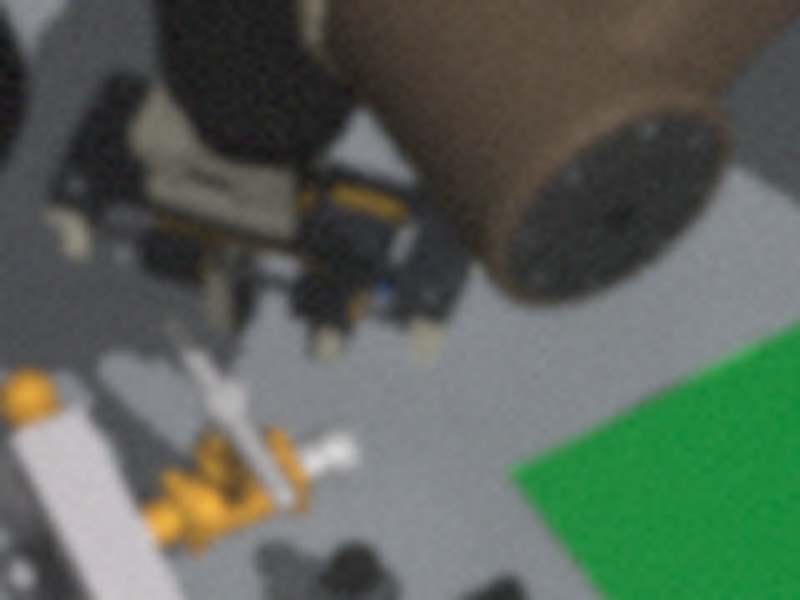

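The fingertips sit higher than the nominal figure implies, at about z≈0.145, and they passed over the bar without turning it. I'll lift, go back, and come down 15 mm lower.

Emit:
move_arm(motion=[[[0,0,-20],[0,0,0],0.6],[[-2,-5,-25],[0,0,-7],0.6],[[-4,-10,-25],[0,0,-14],0.6],[[-6,-15,-25],[0,0,-21],0.6],[[-8,-20,-25],[0,0,-28],0.6],[[-10,-26,-25],[0,0,-35],0.6],[[-12,-32,-25],[0,0,-42],0.6],[[-14.3,-42.6,-25],[0,0,-49],0.6],[[-14.3,-42.6,-25],[0,0,-50],0.6],[[-14.3,-42.6,-25],[0,0,-50],0.6]])

```text
clock: 5.72
tool_pos: [0.5573, -0.2333, 0.1734]
orientation: [180.0, 0.0, -92.0]
force: [0.5, 1.0, -0.1]
opening: 0.0351
gripper_force: 0.0
```

Emit:
move_arm(motion=[[[0,0,15],[0,0,0],0.6],[[0,0,25],[0,0,0],0.6],[[0,0,30],[0,0,0],0.6],[[0,0,35],[0,0,0],0.6],[[0,0,40],[0,0,0],0.6],[[0,0,40],[0,0,0],0.6],[[0,0,40],[0,0,0],0.6]])

```text
clock: 6.3
tool_pos: [0.5572, -0.233, 0.1339]
orientation: [180.0, -0.0, -92.0]
force: [-0.3, 0.2, 0.6]
opening: 0.035
gripper_force: 0.0
```

```bash
python3 - <<'E'
from plant import ctrl
from h import *
o=ctrl.get_obs();print([np.round(o[k],3) for k in("tool_pos","orientation","force","moment","opening")])
s=ctrl.snapshot("scene");np.savez("scene3.npz",**s);w=ctrl.snapshot("wrist")
K=s["camera_matrix"];T=s["cam_to_world"]
def pj(p):
    q=T[:3,:3].T@(np.array(p)-T[:3,3]);return (K[0,0]*q[0]/-q[2]+K[0,2]).round(1),(K[1,1]*-q[1]/-q[2]+K[1,2]).round(1)
for z in(.115,.134):
    for d in(-.028,.028):print(z,d,pj([.5571-d,-.233,z]))
a=cv2.resize(s["color"][100:190,190:270],(533,600),interpolation=2)
b=cv2.resize(w["color"][130:384,180:330],(267,452),interpolation=2)
im=np.zeros((600,800,3),np.uint8);im[:,:533]=a;im[:452,533:]=b;cv2.imwrite("pics/c4.png",im)
E
```

```text
[array([ 0.557, -0.233,  0.134]), array([ 1.79985e+02, -7.00000e-03, -9.19740e+01]), array([-0.318,  0.206,  0.581]), array([ 0.04 , -0.053, -0.001]), np.float64(0.035)]
0.115 -0.028 (np.float64(210.4), np.float64(155.2))
0.115 0.028 (np.float64(225.4), np.float64(147.9))
0.134 -0.028 (np.float64(210.0), np.float64(151.9))
0.134 0.028 (np.float64(225.1), np.float64(144.5))
```

View pics/c4.png

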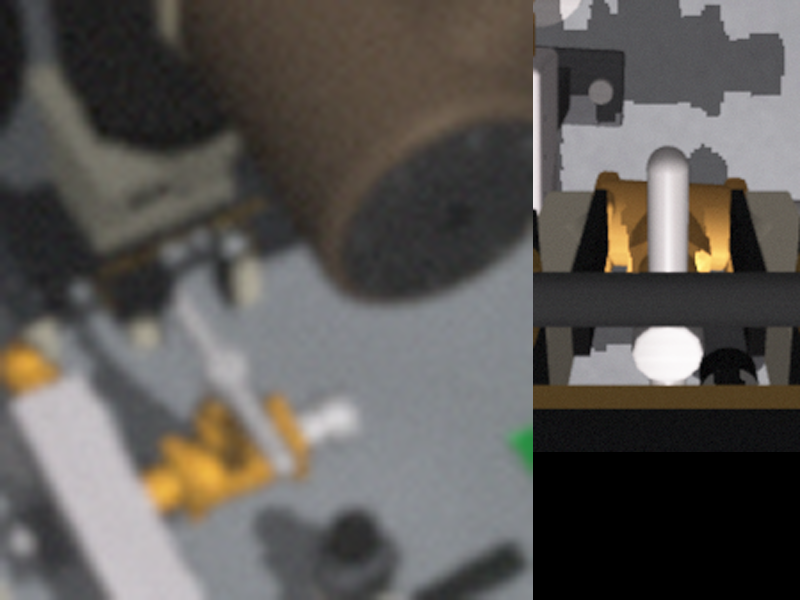

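The tips now show near (212,152) and (227,145), which is z≈0.134, level with the bottom of the bar. The wrist crop shows the bar centred between the pads. I'll go 8 mm lower and push.

Emit:
move_arm(motion=[[[0,0,4],[0,0,0],0.6],[[0,0,8],[0,0,0],0.6],[[0,4,8],[0,0,0],0.6],[[0,8,8],[0,0,0],0.6],[[0,10,8],[0,0,0],0.6],[[0,11,8],[0,0,0],0.6],[[0,12,8],[0,0,0],0.6],[[0,13,8],[0,0,0],0.6],[[0,14,8],[0,0,0],0.6]])

```text
clock: 7.15
tool_pos: [0.544, -0.2327, 0.1262]
orientation: [-179.9, -0.0, -92.0]
force: [3.7, -2.7, -1.6]
opening: 0.0349
gripper_force: 1.8
```

```bash
python3 - <<'E'
from plant import ctrl
from h import *
o=ctrl.get_obs();print([np.round(o[k],3) for k in("tool_pos","orientation","force","moment","opening")])
rows(range(5,51,5),14,12)
E
```

```text
[array([ 0.544, -0.233,  0.126]), array([-1.79908e+02, -2.60000e-02, -9.19600e+01]), array([ 3.7  , -2.719, -1.555]), array([-0.65, -1.38, -0.07]), np.float64(0.035)]
5 [np.float64(-1.2), np.float64(1.4)]
10 [np.float64(-2.7), np.float64(4.8)]
15 [np.float64(-4.5), np.float64(7.9)]
20 [np.float64(-6.5), np.float64(11.0)]
25 [np.float64(-8.8), np.float64(13.8)]
30 [np.float64(-11.4), np.float64(16.4)]
35 [np.float64(-14.1), np.float64(18.8)]
40 [np.float64(-17.1), np.float64(20.9)]
45 [np.float64(-20.2), np.float64(22.8)]
50 [np.float64(-23.5), np.float64(24.4)]
```

Emit:
move_arm(motion=[[[-1.2,1.4,0],[0,0,5],0.6],[[-2.7,4.8,0],[0,0,10],0.6],[[-4.5,7.9,0],[0,0,15],0.6],[[-6.5,11,0],[0,0,20],0.6],[[-8.8,13.8,0],[0,0,25],0.6],[[-11.4,16.4,0],[0,0,30],0.6],[[-14.1,18.8,0],[0,0,35],0.6],[[-17.1,20.9,0],[0,0,40],0.6],[[-20.2,22.8,0],[0,0,45],0.6],[[-23.5,24.4,0],[0,0,50],0.6]])

```text
clock: 7.98
tool_pos: [0.5201, -0.2082, 0.1262]
orientation: [-179.9, 0.0, -142.2]
force: [3.6, -1.1, -1.7]
opening: 0.035
gripper_force: 1.5
```

```bash
cat > st.py <<'E'
from plant import ctrl
from h import *
o=ctrl.get_obs();C=np.array([.5585,-.193]);f=o["force"];y=np.radians(o["orientation"][2])
ux=np.array([np.cos(y),np.sin(y)]);uy=np.array([np.sin(y),-np.cos(y)])
d=o["tool_pos"][:2]-C
print("t",o["clock"],"pos",o["tool_pos"].round(4),"yaw",round(o["orientation"][2],2),"r,d",(d@ux*1e3).round(1),(d@uy*1e3).round(1),"Fx,Fy tool",(f[:2]@ux).round(2),(f[:2]@uy).round(2),"fz",f[2].round(1),"grip",o["gripper_force"],"M",o["moment"].round(2))
E
python3 - <<'E'
import st
from h import *
s=st.ctrl.snapshot("scene");cv2.imwrite("pics/c5.png",cv2.resize(s["color"][100:190,190:270],(533,600),interpolation=2))
rows(range(5,46,5),12,12)
E
```

```text
t 7.9833 pos [ 0.5201 -0.2082  0.1262] yaw -142.2 r,d 39.6 11.5 Fx,Fy tool -2.18 -3.09 fz -1.7 grip 1.4566032215952873 M [-0.29 -1.38  0.04]
5 [np.float64(-1.2), np.float64(3.4)]
10 [np.float64(-2.7), np.float64(6.8)]
15 [np.float64(-4.5), np.float64(9.9)]
20 [np.float64(-6.5), np.float64(13.0)]
25 [np.float64(-8.8), np.float64(15.8)]
30 [np.float64(-11.4), np.float64(18.4)]
35 [np.float64(-14.1), np.float64(20.8)]
40 [np.float64(-17.1), np.float64(22.9)]
45 [np.float64(-20.2), np.float64(24.8)]
```

View pics/c5.png

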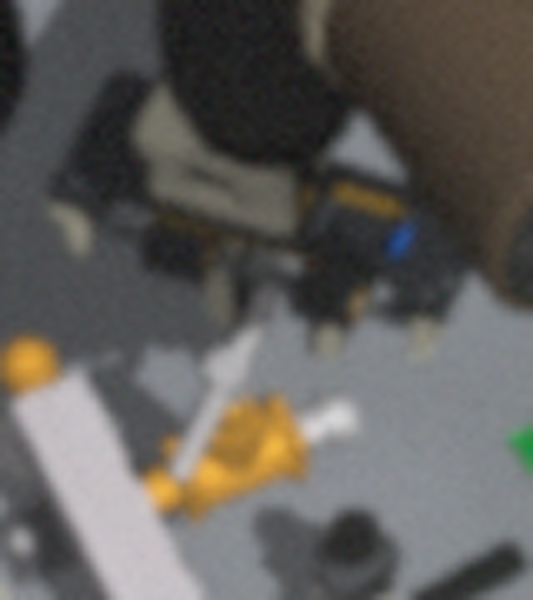

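The bar is now turning with the fingertips: it runs from (180,475) through the hub to (255,330). I'll carry on to 95°.

Emit:
move_arm(motion=[[[-1.2,3.4,0],[0,0,5],0.6],[[-2.7,6.8,0],[0,0,10],0.6],[[-4.5,9.9,0],[0,0,15],0.6],[[-6.5,13,0],[0,0,20],0.6],[[-8.8,15.8,0],[0,0,25],0.6],[[-11.4,18.4,0],[0,0,30],0.6],[[-14.1,20.8,0],[0,0,35],0.6],[[-17.1,22.9,0],[0,0,40],0.6],[[-20.2,24.8,0],[0,0,45],0.6]])

```text
clock: 8.78
tool_pos: [0.5205, -0.1766, 0.1263]
orientation: [-180.0, 0.0, 172.9]
force: [2.5, -2.8, -0.1]
opening: 0.0352
gripper_force: 1.3
```

```bash
python3 - <<'E'
import st
from h import *
rows([1,2,3,4,5,6,7],12,12)
E
```

```text
t 8.7833 pos [ 0.5205 -0.1766  0.1263] yaw 172.93 r,d 39.8 11.6 Fx,Fy tool -2.81 -2.44 fz -0.1 grip 1.2611548975110054 M [-1.08 -0.8  -0.01]
1 [np.float64(-0.2), np.float64(0.7)]
2 [np.float64(-0.4), np.float64(1.4)]
3 [np.float64(-0.7), np.float64(2.1)]
4 [np.float64(-0.9), np.float64(2.8)]
5 [np.float64(-1.2), np.float64(3.4)]
6 [np.float64(-1.5), np.float64(4.1)]
7 [np.float64(-1.8), np.float64(4.8)]
```

Emit:
move_arm(motion=[[[-0.4,1.4,0],[0,0,2],0.6],[[-0.9,2.8,0],[0,0,4],0.6],[[-1.5,4.1,0],[0,0,6],0.6],[[-2.1,5.5,0],[0,0,8],0.6],[[-2.1,5.5,0],[0,0,8],0.6]])

```text
clock: 9.2
tool_pos: [0.5229, -0.1713, 0.1261]
orientation: [-180.0, -0.0, 165.1]
force: [1.5, -0.6, 0.4]
opening: 0.0355
gripper_force: 0.6
```

```bash
python3 -c "import st"
```

```text
t 9.2 pos [ 0.5229 -0.1713  0.1261] yaw 165.06 r,d 40.0 11.8 Fx,Fy tool -1.57 -0.21 fz 0.4 grip 0.5850530415773392 M [-0.54 -0.27  0.03]
```

Emit:
move_arm(motion=[[[-0.2,0.7,0],[0,0,1],0.6],[[-0.4,1.4,0],[0,0,2],0.6],[[-0.4,1.4,0],[0,0,2],0.6]])

```text
clock: 9.45
tool_pos: [0.5236, -0.1699, 0.126]
orientation: [-180.0, -0.0, 163.0]
force: [0.2, -2.5, 2.0]
opening: 0.035
gripper_force: 1.1
```

```bash
python3 -c "import st"
```

```text
t 9.45 pos [ 0.5236 -0.1699  0.126 ] yaw 163.01 r,d 40.1 11.9 Fx,Fy tool -0.9 -2.38 fz 2.0 grip 1.1180522292852402 M [-0.87 -0.23 -0.02]
```

Emit:
move_arm(motion=[[[-0.2,0.7,0],[0,0,1],0.6],[[-0.4,1.4,0],[0,0,2],0.6],[[-0.4,1.4,0],[0,0,2],0.6]])

```text
clock: 9.7
tool_pos: [0.5245, -0.1685, 0.1259]
orientation: [-180.0, -0.0, 161.0]
force: [-0.7, -2.8, 1.5]
opening: 0.0349
gripper_force: 1.1
```

Emit:
move_arm(motion=[[[-0.2,0.7,0],[0,0,1],0.6],[[-0.4,1.4,0],[0,0,2],0.6],[[-0.4,1.4,0],[0,0,2],0.6]])

```text
clock: 9.95
tool_pos: [0.5254, -0.1672, 0.1258]
orientation: [-180.0, -0.0, 158.9]
force: [-0.2, -2.3, 1.7]
opening: 0.0349
gripper_force: 1.0
```

Emit:
move_arm(motion=[[[-0.2,0.7,0],[0,0,1],0.6],[[-0.4,1.4,0],[0,0,2],0.6],[[-0.4,1.4,0],[0,0,2],0.6]])

```text
clock: 10.2
tool_pos: [0.5263, -0.166, 0.1258]
orientation: [180.0, -0.0, 156.9]
force: [0.2, -1.5, 1.1]
opening: 0.0352
gripper_force: 0.9
```

Emit:
move_arm(motion=[[[-0.2,0.7,0],[0,0,1],0.6],[[-0.4,1.4,0],[0,0,2],0.6],[[-0.4,1.4,0],[0,0,2],0.6]])

```text
clock: 10.45
tool_pos: [0.5272, -0.1649, 0.1258]
orientation: [180.0, -0.0, 154.9]
force: [-0.2, -2.4, 0.8]
opening: 0.0352
gripper_force: 0.9
```

Emit:
move_arm(motion=[[[-0.2,0.7,0],[0,0,1],0.6],[[-0.4,1.4,0],[0,0,2],0.6],[[-0.4,1.4,0],[0,0,2],0.6]])

```text
clock: 10.7
tool_pos: [0.5282, -0.1638, 0.1258]
orientation: [-180.0, -0.0, 152.9]
force: [0.2, -1.7, 1.3]
opening: 0.0349
gripper_force: 0.9
```

Emit:
move_arm(motion=[[[-0.2,0.7,0],[0,0,1],0.6],[[-0.4,1.4,0],[0,0,2],0.6],[[-0.4,1.4,0],[0,0,2],0.6]])

```text
clock: 10.95
tool_pos: [0.5292, -0.1628, 0.1258]
orientation: [180.0, -0.0, 150.9]
force: [0.2, -1.7, 0.2]
opening: 0.0352
gripper_force: 0.9
```

Emit:
move_arm(motion=[[[-0.2,0.7,0],[0,0,1],0.6],[[-0.4,1.4,0],[0,0,2],0.6],[[-0.4,1.4,0],[0,0,2],0.6]])

```text
clock: 11.2
tool_pos: [0.5302, -0.1618, 0.1258]
orientation: [180.0, -0.0, 148.9]
force: [0.8, -1.7, 0.3]
opening: 0.035
gripper_force: 0.8
```

Emit:
move_arm(motion=[[[-0.2,0.7,0],[0,0,1],0.6],[[-0.5,1.4,0],[0,0,2],0.6],[[-0.5,1.4,0],[0,0,2],0.6]])

```text
clock: 11.45
tool_pos: [0.5313, -0.1608, 0.1258]
orientation: [-180.0, -0.0, 146.9]
force: [-0.4, -1.8, 0.7]
opening: 0.0352
gripper_force: 0.9
```

```bash
python3 -c "import st"
```

```text
t 11.45 pos [ 0.5313 -0.1608  0.1258] yaw 146.94 r,d 40.3 12.1 Fx,Fy tool -0.62 -1.75 fz 0.7 grip 0.8627296797931194 M [-0.77 -0.17  0.02]
```

Emit:
move_arm(motion=[[[-0.2,0.7,0],[0,0,1],0.6],[[-0.5,1.4,0],[0,0,2],0.6],[[-0.5,1.4,0],[0,0,2],0.6]])

```text
clock: 11.7
tool_pos: [0.5324, -0.1599, 0.1258]
orientation: [-180.0, -0.0, 144.9]
force: [0.2, -2.0, -0.1]
opening: 0.0349
gripper_force: 0.9
```

Emit:
move_arm(motion=[[[-0.2,0.7,0],[0,0,1],0.6],[[-0.5,1.4,0],[0,0,2],0.6],[[-0.5,1.4,0],[0,0,2],0.6]])

```text
clock: 11.95
tool_pos: [0.5336, -0.159, 0.1258]
orientation: [-180.0, -0.0, 142.9]
force: [-1.0, -1.5, 0.3]
opening: 0.0353
gripper_force: 0.9
```

Emit:
move_arm(motion=[[[-0.2,0.7,0],[0,0,1],0.6],[[-0.5,1.4,0],[0,0,2],0.6],[[-0.5,1.4,0],[0,0,2],0.6]])

```text
clock: 12.2
tool_pos: [0.5348, -0.1582, 0.1258]
orientation: [-180.0, -0.0, 140.9]
force: [-1.1, -2.0, 0.8]
opening: 0.035
gripper_force: 1.0
```

Emit:
move_arm(motion=[[[-0.2,0.7,0],[0,0,1],0.6],[[-0.5,1.4,0],[0,0,2],0.6],[[-0.5,1.4,0],[0,0,2],0.6]])

```text
clock: 12.45
tool_pos: [0.5361, -0.1574, 0.1258]
orientation: [-180.0, -0.0, 138.9]
force: [-2.2, -1.2, 1.2]
opening: 0.0349
gripper_force: 1.0
```

Emit:
move_arm(motion=[[[-0.2,0.7,0],[0,0,1],0.6],[[-0.5,1.4,0],[0,0,2],0.6],[[-0.5,1.4,0],[0,0,2],0.6]])

```text
clock: 12.7
tool_pos: [0.5374, -0.1567, 0.1258]
orientation: [-180.0, -0.0, 136.9]
force: [-3.0, -0.9, 0.6]
opening: 0.0348
gripper_force: 1.1
```

Emit:
move_arm(motion=[[[-0.2,0.7,0],[0,0,1],0.6],[[-0.5,1.4,0],[0,0,2],0.6],[[-0.5,1.4,0],[0,0,2],0.6]])

```text
clock: 12.95
tool_pos: [0.5387, -0.156, 0.1257]
orientation: [-180.0, -0.0, 134.9]
force: [-2.5, -0.2, 0.9]
opening: 0.0347
gripper_force: 1.2
```

Emit:
move_arm(motion=[[[-0.2,0.7,0],[0,0,1],0.6],[[-0.5,1.4,0],[0,0,2],0.6],[[-0.5,1.4,0],[0,0,2],0.6]])

```text
clock: 13.2
tool_pos: [0.5401, -0.1554, 0.1257]
orientation: [-180.0, -0.0, 132.9]
force: [-2.9, 0.2, 0.2]
opening: 0.0352
gripper_force: 1.2
```

```bash
python3 -c "import st"
```

```text
t 13.2 pos [ 0.5401 -0.1554  0.1257] yaw 132.93 r,d 40.1 12.1 Fx,Fy tool 2.15 -1.95 fz 0.2 grip 1.1826188117265701 M [-0.15  0.86  0.02]
```

Emit:
move_arm(motion=[[[-0.2,0.7,0],[0,0,1],0.6],[[-0.5,1.4,0],[0,0,2],0.6],[[-0.5,1.4,0],[0,0,2],0.6]])

```text
clock: 13.45
tool_pos: [0.5415, -0.1548, 0.1257]
orientation: [-180.0, -0.0, 130.9]
force: [-2.9, 0.0, -0.4]
opening: 0.0347
gripper_force: 1.2
```

Emit:
move_arm(motion=[[[-0.2,0.7,0],[0,0,1],0.6],[[-0.5,1.4,0],[0,0,2],0.6],[[-0.5,1.4,0],[0,0,2],0.6]])

```text
clock: 13.7
tool_pos: [0.543, -0.1543, 0.1258]
orientation: [-180.0, -0.0, 128.9]
force: [-3.2, -0.3, -1.6]
opening: 0.0354
gripper_force: 1.2
```

Emit:
move_arm(motion=[[[-0.2,0.7,0],[0,0,1],0.6],[[-0.5,1.4,0],[0,0,2],0.6],[[-0.5,1.4,0],[0,0,2],0.6]])

```text
clock: 13.95
tool_pos: [0.5444, -0.1538, 0.1258]
orientation: [-180.0, -0.0, 126.9]
force: [-3.5, 0.9, -1.2]
opening: 0.0353
gripper_force: 1.3
```

Emit:
move_arm(motion=[[[-0.2,0.7,0],[0,0,1],0.6],[[-0.5,1.4,0],[0,0,2],0.6],[[-0.5,1.4,0],[0,0,2],0.6]])

```text
clock: 14.2
tool_pos: [0.5458, -0.1534, 0.1258]
orientation: [-180.0, -0.0, 124.9]
force: [-3.0, -0.2, -0.2]
opening: 0.0351
gripper_force: 1.2
```

Emit:
move_arm(motion=[[[-0.2,0.7,0],[0,0,1],0.6],[[-0.5,1.4,0],[0,0,2],0.6],[[-0.5,1.4,0],[0,0,2],0.6]])

```text
clock: 14.45
tool_pos: [0.5473, -0.153, 0.1259]
orientation: [180.0, -0.0, 122.9]
force: [-2.5, -0.2, -0.8]
opening: 0.0351
gripper_force: 1.3
```

Emit:
move_arm(motion=[[[-0.2,0.7,0],[0,0,1],0.6],[[-0.5,1.4,0],[0,0,2],0.6],[[-0.5,1.4,0],[0,0,2],0.6]])

```text
clock: 14.7
tool_pos: [0.5488, -0.1526, 0.1259]
orientation: [180.0, -0.0, 120.9]
force: [-3.2, 0.3, -1.5]
opening: 0.0349
gripper_force: 1.3
```

Emit:
move_arm(motion=[[[-0.2,0.7,0],[0,0,1],0.6],[[-0.5,1.4,0],[0,0,2],0.6],[[-0.5,1.4,0],[0,0,2],0.6]])

```text
clock: 14.95
tool_pos: [0.5502, -0.1523, 0.1259]
orientation: [180.0, 0.0, 118.9]
force: [-2.7, -0.2, -0.5]
opening: 0.0348
gripper_force: 1.3
```

```bash
python3 -c "import st"
```

```text
t 14.95 pos [ 0.5502 -0.1523  0.1259] yaw 118.94 r,d 39.6 12.4 Fx,Fy tool 1.18 -2.47 fz -0.5 grip 1.282493993639946 M [ 0.09  1.01 -0.04]
```

Emit:
move_arm(motion=[[[-0.2,0.7,0],[0,0,1],0.6],[[-0.4,1.4,0],[0,0,2],0.6],[[-0.4,1.4,0],[0,0,2],0.6]])

```text
clock: 15.2
tool_pos: [0.5517, -0.152, 0.1259]
orientation: [180.0, 0.0, 116.9]
force: [-3.3, 0.9, -0.6]
opening: 0.0351
gripper_force: 1.2
```

Emit:
move_arm(motion=[[[-0.2,0.7,0],[0,0,1],0.6],[[-0.4,1.4,0],[0,0,2],0.6],[[-0.4,1.4,0],[0,0,2],0.6]])

```text
clock: 15.45
tool_pos: [0.5531, -0.1518, 0.1259]
orientation: [180.0, 0.0, 114.9]
force: [-2.6, 0.0, -0.5]
opening: 0.0354
gripper_force: 1.2
```

Emit:
move_arm(motion=[[[-0.2,0.7,0],[0,0,1],0.6],[[-0.4,1.4,0],[0,0,2],0.6],[[-0.4,1.4,0],[0,0,2],0.6]])

```text
clock: 15.7
tool_pos: [0.5546, -0.1515, 0.1259]
orientation: [180.0, 0.0, 112.9]
force: [-2.5, -0.1, -1.2]
opening: 0.0349
gripper_force: 1.2
```

Emit:
move_arm(motion=[[[-0.2,0.7,0],[0,0,1],0.6],[[-0.4,1.4,0],[0,0,2],0.6],[[-0.4,1.4,0],[0,0,2],0.6]])

```text
clock: 15.95
tool_pos: [0.5554, -0.1517, 0.1258]
orientation: [-179.9, 0.0, 110.9]
force: [-4.3, -1.2, 0.9]
opening: 0.0349
gripper_force: 2.4
```

Emit:
move_arm(motion=[[[0,0,0],[0,0,0],0.6],[[0,0,0],[0,0,0],0.6]])

```text
clock: 16.12
tool_pos: [0.5555, -0.1516, 0.1258]
orientation: [-180.0, 0.0, 111.0]
force: [-4.8, -2.1, 0.5]
opening: 0.035
gripper_force: 2.6
```

```bash
python3 -c "import st"
```

```text
t 16.1167 pos [ 0.5555 -0.1516  0.1258] yaw 111.03 r,d 39.7 12.0 Fx,Fy tool -0.28 -5.22 fz 0.5 grip 2.593718245625496 M [-0.9   1.57  0.09]
```

Emit:
move_arm(motion=[[[0,0.2,0],[0,0,0],0.6],[[0,0.4,0],[0,0,0],0.6],[[0,0.4,0],[0,0,0],0.6],[[0,0.4,0],[0,0,0],0.6]])

```text
clock: 16.45
tool_pos: [0.5555, -0.1516, 0.1258]
orientation: [-179.9, -0.0, 111.0]
force: [-5.5, -2.1, -0.2]
opening: 0.0351
gripper_force: 3.1
```

```bash
python3 -c "import st"
```

```text
t 16.45 pos [ 0.5555 -0.1516  0.1258] yaw 111.03 r,d 39.7 12.0 Fx,Fy tool 0.04 -5.9 fz -0.2 grip 3.100205808877945 M [-1.03  1.95  0.03]
```

Emit:
move_arm(motion=[[[0,0.3,0],[0,0,0],0.6],[[0,0.6,0],[0,0,0],0.6],[[0,0.6,0],[0,0,0],0.6],[[0,0.6,0],[0,0,0],0.6]])

```text
clock: 16.78
tool_pos: [0.5555, -0.1516, 0.1257]
orientation: [-179.9, -0.0, 111.0]
force: [-6.7, -2.6, 1.8]
opening: 0.0351
gripper_force: 3.9
```

```bash
python3 -c "import st"
```

```text
t 16.7833 pos [ 0.5555 -0.1516  0.1257] yaw 111.02 r,d 39.7 12.1 Fx,Fy tool -0.05 -7.15 fz 1.8 grip 3.852730393409729 M [-1.26  2.46  0.05]
```

The needle is snug on its seat: 7.2 N, with the tool no longer moving although the command was advanced. I'll back off to mid-gap and record the bar's direction at the seat.

Emit:
move_arm(motion=[[[0,-2,0],[0,0,0],0.6],[[0,-5,0],[0,0,0],0.6],[[0,-9,0],[0,0,0],0.6],[[0,-12,0],[0,0,0],0.6],[[0,-13,0],[0,0,0],0.6],[[0,-13,0],[0,0,0],0.6],[[0,-13,0],[0,0,0],0.6]])

```text
clock: 17.37
tool_pos: [0.5449, -0.1557, 0.1261]
orientation: [180.0, 0.0, 111.0]
force: [-1.5, 0.2, -0.6]
opening: 0.0351
gripper_force: 0.0
```

```bash
python3 - <<'E'
import st
from h import *
w=st.ctrl.snapshot("wrist");np.savez("wseat.npz",**w);s=st.ctrl.snapshot("scene");np.savez("sseat.npz",**s)
im=np.zeros((600,800,3),np.uint8);im[:,:533]=cv2.resize(s["color"][100:190,190:270],(533,600),interpolation=2)
im[:508,533:]=cv2.resize(w["color"][130:384,190:323],(267,508),interpolation=2);cv2.imwrite("pics/c6.png",im)
E
```

```text
t 17.3667 pos [ 0.5449 -0.1557  0.1261] yaw 111.03 r,d 39.7 0.7 Fx,Fy tool 0.72 -1.33 fz -0.6 grip 0.0 M [-0.02 -0.15  0.02]
```

View pics/c6.png

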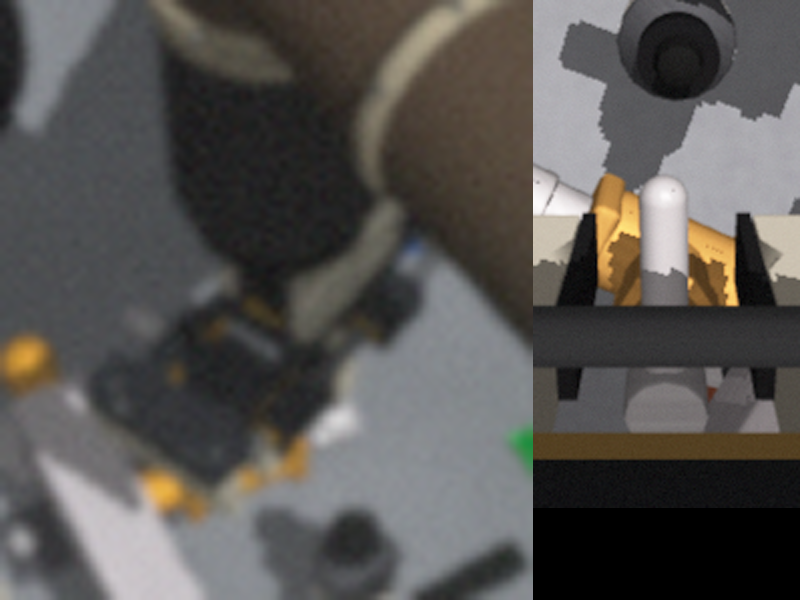

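In the wrist crop the bar end is at (255.5,220) and the hub at (257,330), so the bar lines up with the tool to about 1°. Next I'll bring the other pad up to it and turn counter-clockwise.

```bash
python3 - <<'E'
from h import *
w=np.load("wseat.npz")
a=plane(w,255.5,217,.142);b=plane(w,257,331,.152);print(a,b,np.degrees(np.arctan2(*(a-b)[1::-1])))
g=w["color"];hsv=cv2.cvtColor(g,cv2.COLOR_BGR2HSV)
P=[]
for v in range(228,280,6):
    m=np.where(hsv[v,236:280,1]<60)[0]+236;print(v,m.min(),m.max(),len(m))
    P.append(plane(w,(m.min()+m.max())/2,v,.142)[:2])
P=np.array(P);print(cv2.fitLine(P.astype(np.float32),cv2.DIST_HUBER,0,.001,.001).ravel())
rows(range(-5,-51,-5),-11,-11)
E
```

```text
[ 0.53612171 -0.13491528  0.142     ] [ 0.5574844  -0.18811748  0.152     ] 111.8773225998314
228 243 279 37
234 243 279 37
240 244 279 32
246 244 266 23
252 244 266 23
258 244 267 24
264 244 267 24
270 244 266 23
276 244 266 23
[ 0.23473465 -0.9720595   0.5436096  -0.15206411]
-5 [np.float64(-1.1), np.float64(-3.4)]
-10 [np.float64(-2.5), np.float64(-6.8)]
-15 [np.float64(-4.2), np.float64(-10.0)]
-20 [np.float64(-6.2), np.float64(-13.0)]
-25 [np.float64(-8.4), np.float64(-15.9)]
-30 [np.float64(-10.9), np.float64(-18.5)]
-35 [np.float64(-13.5), np.float64(-21.0)]
-40 [np.float64(-16.4), np.float64(-23.1)]
-45 [np.float64(-19.5), np.float64(-25.1)]
-50 [np.float64(-22.7), np.float64(-26.7)]
```

Emit:
move_arm(motion=[[[0,-3,0],[0,0,0],0.6],[[0,-6,0],[0,0,0],0.6],[[0,-9,0],[0,0,0],0.6],[[0,-10.5,0],[0,0,0],0.6],[[0,-11.5,0],[0,0,0],0.6],[[0,-11.5,0],[0,0,0],0.6]])

```text
clock: 17.97
tool_pos: [0.5338, -0.1599, 0.126]
orientation: [180.0, 0.0, 111.0]
force: [0.1, -0.3, -0.8]
opening: 0.0348
gripper_force: 0.0
```

```bash
python3 -c "import st"
```

```text
t 17.9667 pos [ 0.5338 -0.1599  0.126 ] yaw 111.02 r,d 39.8 -11.2 Fx,Fy tool -0.34 -0.07 fz -0.8 grip 0.0 M [-0.05 -0.1  -0.05]
```

Emit:
move_arm(motion=[[[-1.1,-3.4,0],[0,0,-5],0.6],[[-2.5,-6.8,0],[0,0,-10],0.6],[[-4.2,-10,0],[0,0,-15],0.6],[[-6.2,-13,0],[0,0,-20],0.6],[[-8.4,-15.9,0],[0,0,-25],0.6],[[-10.9,-18.5,0],[0,0,-30],0.6],[[-13.5,-21,0],[0,0,-35],0.6],[[-16.4,-23.1,0],[0,0,-40],0.6],[[-19.5,-25.1,0],[0,0,-45],0.6]])

```text
clock: 18.72
tool_pos: [0.5183, -0.1869, 0.1261]
orientation: [179.9, 0.1, 156.3]
force: [2.5, 2.0, -0.6]
opening: 0.0351
gripper_force: 1.2
```

```bash
python3 -c "import st"
```

```text
t 18.7167 pos [ 0.5183 -0.1869  0.1261] yaw 156.28 r,d 39.3 -10.6 Fx,Fy tool -1.49 2.84 fz -0.6 grip 1.237301230430603 M [ 0.62 -1.09 -0.01]
```

Emit:
move_arm(motion=[[[-1.1,-3.4,0],[0,0,-5],0.6],[[-2.5,-6.8,0],[0,0,-10],0.6],[[-4.2,-10,0],[0,0,-15],0.6],[[-6.2,-13,0],[0,0,-20],0.6],[[-8.4,-15.9,0],[0,0,-25],0.6],[[-10.9,-18.5,0],[0,0,-30],0.6],[[-13.5,-21,0],[0,0,-35],0.6],[[-16.4,-23.1,0],[0,0,-40],0.6],[[-17.7,-24,0],[0,0,-42],0.6],[[-17.7,-24,0],[0,0,-42],0.6]])

```text
clock: 19.55
tool_pos: [0.5243, -0.2162, 0.1259]
orientation: [-180.0, 0.0, -161.9]
force: [0.1, 0.3, -0.1]
opening: 0.0351
gripper_force: 0.0
```

```bash
python3 - <<'E'
import st
from h import *
w=st.ctrl.snapshot("wrist");np.savez("wend.npz",**w)
hsv=cv2.cvtColor(w["color"],cv2.COLOR_BGR2HSV)
for v in range(205,282,8):print(v,hsv[v,222:292:3,1].tolist(),hsv[v,222:292:3,2].tolist())
E
```

```text
t 19.55 pos [ 0.5243 -0.2162  0.1259] yaw -161.88 r,d 39.7 -11.4 Fx,Fy tool -0.16 0.31 fz -0.1 grip 0.004811299295397475 M [ 0.07 -0.17 -0.04]
205 [8, 5, 10, 8, 8, 12, 10, 8, 7, 7, 5, 6, 7, 7, 8, 8, 13, 5, 8, 5, 6, 11, 13, 13] [96, 94, 100, 96, 95, 153, 184, 185, 185, 186, 187, 185, 186, 186, 162, 94, 96, 96, 97, 99, 84, 93, 116, 137]
213 [3, 11, 5, 10, 5, 5, 7, 8, 7, 8, 6, 8, 7, 8, 4, 155, 156, 160, 159, 13, 13, 12, 13, 10] [92, 95, 95, 99, 97, 187, 190, 188, 189, 187, 179, 185, 185, 189, 181, 87, 95, 91, 93, 79, 102, 125, 153, 178]
221 [5, 8, 16, 11, 8, 7, 8, 6, 10, 7, 8, 7, 7, 7, 26, 168, 159, 28, 5, 12, 12, 5, 9, 9] [98, 97, 96, 95, 186, 187, 183, 181, 184, 182, 186, 185, 186, 187, 135, 82, 93, 90, 100, 105, 105, 97, 143, 204]
229 [8, 8, 7, 6, 8, 7, 8, 7, 7, 7, 7, 6, 7, 152, 161, 155, 10, 9, 8, 13, 6, 8, 9, 10] [97, 94, 116, 184, 185, 183, 185, 184, 185, 186, 184, 181, 184, 92, 100, 123, 102, 113, 128, 134, 129, 125, 115, 102]
237 [6, 11, 15, 10, 9, 8, 8, 7, 7, 6, 8, 5, 165, 161, 161, 137, 12, 9, 12, 8, 8, 9, 9, 8] [45, 46, 51, 124, 173, 185, 181, 184, 181, 182, 184, 169, 94, 106
[... 429 characters left out ...]
, 116, 115, 100, 103, 114, 126, 125, 123, 123, 112, 75]
261 [14, 15, 10, 10, 7, 13, 10, 6, 159, 164, 167, 159, 159, 160, 163, 82, 10, 13, 8, 6, 8, 11, 9, 12] [74, 105, 107, 180, 180, 182, 182, 180, 93, 106, 98, 88, 90, 94, 94, 90, 104, 118, 123, 126, 122, 119, 113, 65]
269 [24, 11, 5, 11, 8, 7, 41, 158, 162, 158, 161, 161, 157, 149, 155, 89, 12, 9, 12, 6, 12, 9, 14, 9] [32, 90, 97, 134, 155, 179, 136, 100, 112, 113, 95, 90, 94, 96, 97, 109, 106, 119, 127, 126, 126, 120, 110, 54]
277 [9, 8, 8, 5, 11, 162, 160, 165, 164, 161, 156, 164, 162, 162, 160, 60, 12, 4, 8, 10, 8, 6, 9, 131] [83, 97, 94, 97, 97, 85, 102, 113, 120, 111, 100, 131, 137, 140, 137, 93, 107, 114, 124, 126, 123, 118, 109, 113]
```

```bash
cat > ang.py <<'E'
from h import *
def ang(f,c0,c1,r0=240,r1=280):
    w=np.load(f);sat=cv2.cvtColor(w["color"],cv2.COLOR_BGR2HSV)[:,:,1].astype(float);P=[]
    for v in range(r0,r1):
        r=sat[v,c0:c1]
        if r[:3].mean()<80: continue
        u=c0-.5+r.sum()/np.median(r[:3]);P.append(plane(w,u,v,.142)[:2])
    l=cv2.fitLine(np.float32(P),cv2.DIST_HUBER,0,1e-4,1e-4).ravel();print(f,len(P),np.degrees(np.arctan2(l[1],l[0]))%180)
E
python3 - <<'E'
from ang import *
ang("wseat.npz",237,251);ang("wend.npz",261,275)
rows([-1,-2,-3],-11,-11)
E
```

```text
wseat.npz 40 111.51572
wend.npz 40 17.75642
-1 [np.float64(-0.2), np.float64(-0.7)]
-2 [np.float64(-0.4), np.float64(-1.4)]
-3 [np.float64(-0.6), np.float64(-2.1)]
```

Emit:
move_arm(motion=[[[-0.2,-0.7,0],[0,0,-1],0.6],[[-0.4,-1.4,0],[0,0,-2],0.6],[[-0.6,-2.1,0],[0,0,-3],0.6],[[-0.8,-2.7,0],[0,0,-3.8],0.6],[[-0.8,-2.7,0],[0,0,-3.8],0.6],[[-0.8,-2.7,0],[0,0,-3.8],0.6]])

```text
clock: 20.1
tool_pos: [0.5254, -0.2184, 0.1258]
orientation: [180.0, -0.0, -158.2]
force: [0.1, 2.7, -0.1]
opening: 0.0353
gripper_force: 0.9
```

```bash
python3 - <<'E'
import st
from ang import *
w=st.ctrl.snapshot("wrist");np.savez("wend2.npz",**w);ang("wend2.npz",261,275)
E
```

```text
t 20.1 pos [ 0.5254 -0.2184  0.1258] yaw -158.18 r,d 40.2 -11.3 Fx,Fy tool -1.06 2.47 fz -0.1 grip 0.912467110902071 M [ 0.84 -0.18 -0.05]
wend2.npz 40 21.177933
```

That's 89.7° open from the seat. I'll clear the pad, lift off and check once more.

Emit:
move_arm(motion=[[[0,3,0],[0,0,0],0.6],[[0,7,0],[0,0,0],0.6],[[0,11,0],[0,0,0],0.6],[[0,11,0],[0,0,0],0.6],[[0,11,-15],[0,0,0],0.6],[[0,11,-40],[0,0,0],0.6],[[0,11,-70],[0,0,0],0.6],[[0,11,-100],[0,0,0],0.6],[[0,11,-100],[0,0,0],0.6],[[0,11,-100],[0,0,0],0.6]])

```text
clock: 20.98
tool_pos: [0.5224, -0.2083, 0.228]
orientation: [-179.9, 0.2, -158.2]
force: [-0.2, 0.3, 0.3]
opening: 0.035
gripper_force: 0.0
```

```bash
python3 - <<'E'
import st
from h import *
w=st.ctrl.snapshot("wrist")
g=cv2.cvtColor(w["color"],cv2.COLOR_BGR2HSV);m=((g[:,:,1]<40)&(g[:,:,2]>195)).astype(np.uint8)
m[:140]=0;m[285:]=0;m[:,:215]=0;m[:,298:]=0
n,l,sx,c=cv2.connectedComponentsWithStats(m)
for i in range(1,n):
    if sx[i,4]>60:
        y,x=np.where(l==i);P=np.float32([plane(w,a,b,.145)[:2] for a,b in zip(x,y)])
        f=cv2.fitLine(P,cv2.DIST_HUBER,0,1e-4,1e-4).ravel();print(sx[i],P.mean(0),np.degrees(np.arctan2(f[1],f[0]))%180)
E
```

```text
t 20.9833 pos [ 0.5224 -0.2083  0.228 ] yaw -158.16 r,d 39.2 -0.8 Fx,Fy tool 0.06 0.38 fz 0.3 grip 0.0 M [ 0.1  -0.11  0.01]
[271 159  27  29 362] [ 0.49595398 -0.19634624] 169.74733
[255 173  11  61 561] [ 0.5255423  -0.20372793] 21.17464
[245 236  38  47 782] [ 0.56955886 -0.18595399] 33.468193
[221 255  29  28 607] [ 0.58893394 -0.20073444] 64.949005
```

The free bar reads 21.2°, so it stayed where I left it, and the tool is clear.

```bash
python3 -c "
from plant import ctrl
print(ctrl.close_job())"
```

```text
the job is handed in; nothing more can be done
None
```

I turned the bleed needle valve clockwise until it was snug on its seat (about 7 N at 40 mm), then pushed it back open about 90° (measured 89.7°), left it with the arm clear, and handed the job in; the lever valves and bench items were not touched, as far as I could tell.

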